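# Stand up the fallen medicine bottle and take off its safety cap

## Task

The white medicine bottle has fallen over in the wooden tray: stand it upright on the tray, between the honey jar and the salt shaker, which stay standing where they are. Then open its child-safe cap (press it down, and keep it pressed while twisting it anticlockwise about 60 degrees) and lift the cap off. Finish still holding the cap in the gripper, upright and still, about 8 cm straight above the open bottle, with the bottle left standing on the tray.

Things in the scene. Friction and masses are not known exactly. Their poses are not given: they have to be found in the camera images.
- tray: shallow light-wood tray, fixed to the worktop, 170 mm (its x) by 430 mm (its y, the long side), floor 5 mm above the worktop, walls 5 mm thick and 10 mm high over the worktop; origin at the centre of its underside, z up
- bottle: white medicine bottle, loose, 0.26 to 0.44 kg; starts lying on a flat side on the tray floor, cap towards the tray's +y end. Square body 54 x 54 mm, 82 mm high, round shoulder to 97 mm, neck 30 mm across; 140 mm tall with the cap on. Origin at the centre of its underside, z from base to mouth. It stays put by its own friction while the cap is pressed with 14 to 20 N and turned
- cap: white ribbed round push-and-turn cap, 46 mm across, 36 mm high, 30 g; origin at the centre of its open lower rim, z towards its closed top. Closed, the rim is 104 mm above the bottle's underside and its x and z are parallel to the bottle's. Grip it across any diameter; held lightly (10 N), it lets the bottle pivot between the pads when swung up about its base edge. Lock: see cap_top
- honey_jar: honey jar with a black lid, 63 mm in diameter, 94 mm high, loose, stands in the tray at one end; origin at the centre of its underside
- salt_shaker: glass salt shaker with a grey top, 44 mm in diameter, 90 mm high, loose, stands in the tray at the other end; origin at the centre of its underside. It and the honey jar may swap ends
- cap_top (a point): centre of the cap's closed top, 36 mm above its rim. The cap is locked until pressed at least 3.5 mm towards the bottle against a spring (7 N at first, 13 N at the end; bottoms at 5.5 mm). Kept pressed, it turns anticlockwise from above and is free once turned 45 to 80 degrees (60 is best), then a stop ends the turn. It cannot turn clockwise
- bottle_mouth (a point): centre of the bottle's mouth (top of its neck), 130.5 mm above its underside; a grey sprung seal sticks 7 mm out of it when the cap is off, which pushes the closed cap up

How it is judged:
By the outcome, as a careful person would: the job done as asked, in the order asked, and still so for the second after the job is handed in, while the arm keeps its last pose, push and grip.
It also fails if it takes over 54 s, if anything falls off the work surface, if the arm or the gripper's body presses on something with over 40 N, if the wrist force passes 120 N, or if a joint passes its speed limit or range.

## Robot

A 6-joint arm with a two-finger parallel gripper is mounted at the origin on a cart in front of the work surface, level with it; the furniture and walls round the work are solid. World frame = base frame: x ahead of the robot, y to its left, z up, the work surface at z = 0. Lengths are in m, angles in rad, forces in N, time in s.
With the tool pointing down it reaches from about 0.275 to 0.825 m from the base axis. Payload 5.2 kg.
Tool frame: the origin (TCP) lies at the very end of the fingers, on their centre line; the grasp point (between the pads) lies 19 mm behind it (r.hold_point_z is the distance from the TCP to the grasp point, in m); x points along the fingers, z is the direction in which the jaws open and shut, and the axes are right-handed (so a half turn about x gives the same grasp; the last joint's range is limited). The gripper opens to 93 mm and grips with 3 to 60 N. Pads are 15 mm wide; open, the fingers measure 128 mm over their backs; the gripper's body (75 mm by 188 mm) begins 65 mm behind the grasp point.
Start: joints at [-1.491, 0.259, 1.535, -0, 1.348, -0.203], TCP at [0.153, -0.528, 0.219] pointing down, gripper open.
Joint ranges: [-3.14, 3.14], [-0.91, 2.08], [0.19, 2.58], [-1.22, 4.36], [0.22, 2.71], [-3.12, 3.12]. Speed limits (rad/s): [2.57, 2.57, 3.14, 3.14, 3.14, 3.14].

## Interface

Orientations are given as a 3x3 rotation matrix whose columns are the frame's x, y, z axes.
In Python, from station import telemetry, viewer, ticket, r gives the robot as it stands. The module is installed in compiled form; this text tells all that it offers.
- The arm moves only by the tool servo_tool, never from a script. Its argument "targets" is a list that holds one entry, the list of rows, each a list of 5 numbers: the gripper's target within -1 to 1 (shut at 1, half-way at 0, fully open at -1), then the shift along the tool's x, y, z in units of 25 mm (1.0 is 25 mm), then the turn about the tool's x in units of 5 degrees (1.0 is 5 degrees). In form: [[[claw, dx, dy, dz, yaw], ...]]. A call has 1 to 10 rows; each row is the pose to reach, as a shift and turn from the pose commanded when the call began, along the tool's axes at that moment; what a row does not reach only later rows make up. A row lasts 1/12 s, in which the tool goes at most 41.7 mm and 7.16 degrees, less where a joint would pass 70% of its speed; a pose out of reach is approached as far as the arm can. A call with a gripper value outside its range is refused whole. The fingers move at their own pace and stop on an object; "grip_force" is the grip in N (left out, the last holds). Time passes only in rows, so rows that repeat a pose let the fingers close. It gives the time, the measured TCP pose, the force and the opening at its end, in the units of the state.
- telemetry.state(): the state, without advancing time (a new reading comes with each control period).
- viewer.get_image(name): name is "scene" or "top" or "wrist"; returns (picture, depth): 480x640x3 uint8, red, green, blue; 480x640 float32, m along the optical axis (not along the pixel's ray), 0 where there is no reading.
- viewer.get_calibration(name): a dict with "mtx" (3x3 intrinsics, pixels), "xyz" and "attitude" of the camera in the world; the wrist camera has in their place "hand_eye" (4x4, takes a point from camera to tool coordinates, whose origin is the TCP and whose axes are the tool frame's). Camera axes: x right, y up, looking along -z (the intrinsics and any distortion apply to the point x, -y, -z); pixel columns grow to the right and rows downward; lengths in m; the calibration is good to about 2 mm. A picture is of the moment at which its call begins: read the wrist's pose just before it. get_calibration takes no time and is no camera call.
- ticket.hand_in(): hands the job in, once; it reports no verdict.
The state is a dict: "t": time; "qpos": joint angles; "qd": joint speeds; "joint_torque": joint torques, N m; "eef_pos": TCP position; "tool_rot": TCP orientation; "wrist_force": force on the tool from outside, world axes, zero at the start; "wrist_torque": the same for the moment, N m; "finger_gap": finger opening in m.
Only numpy, scipy, OpenCV 4.12 (cv2) and the standard library are available. Lean on these libraries where they do the work, as an engineer would, in place of code of your own. Each camera call takes 0.05 s, during which the arm holds its last target.

## Working session

There is one attempt and no reset: what is moved stays moved. The work goes in short steps, Python scripts to look and compute and a tool call to move; the robot and the scene stay as the last step left them, time stands still between calls to the robot, and variables do not carry over. Pictures are saved under pics/ and viewed, and the job is handed in when it is done.

Besides the shell and the picture viewer there is one more tool, called after "Request:" as name(argument=value, ...), one argument or row to a line, values as JSON. servo_tool: Moves the arm, as the interface text tells. Its arguments: {"type":"object","properties":{"targets":{"type":"array","items":{"type":"array","items":{"type":"array","items":{"type":"number"}}}},"grip_force":{"type":"number"}},"required":["targets"]}

```bash
mkdir -p pics; ls; python3 - <<'E'
from station import telemetry, viewer, ticket, r
import cv2, numpy as np
np.set_printoptions(precision=4,suppress=True)
print(telemetry.state()); print(r.hold_point_z)
for n in ["scene","top","wrist"]:
    print(n,viewer.get_calibration(n))
for n in ["scene","top"]:
    p,d=viewer.get_image(n); cv2.imwrite(f"pics/{n}0.png",p[:,:,::-1]); np.save(f"pics/{n}0_d.npy",d)
E
```

```text
pics
{'t': 0.0, 'qpos': array([-1.4907,  0.2593,  1.5361,  0.    ,  1.348 , -0.2028]), 'qd': array([-0.0005, -0.0009, -0.0002, -0.0019,  0.0014, -0.0005]), 'joint_torque': array([  0.0012, -43.7305, -28.3996,   0.0719,   0.0414,  -0.0001]), 'eef_pos': array([ 0.1535, -0.5276,  0.2178]), 'tool_rot': array([[-0.0001,  0.9603,  0.2791],
       [ 0.0018,  0.2791, -0.9603],
       [-1.    ,  0.0004, -0.0018]]), 'wrist_force': array([-0.2048,  0.4315,  0.0789]), 'wrist_torque': array([-0.0094,  0.0382,  0.04  ]), 'finger_gap': 0.09277640266422348}
0.0188
scene {'mtx': array([[563.0299,   0.    , 315.2858],
       [  0.    , 563.0299, 237.4011],
       [  0.    ,   0.    ,   1.    ]]), 'xyz': array([-0.15  , -0.6307,  0.4277]), 'attitude': array([[ 0.4615,  0.3943, -0.7947],
       [-0.8871,  0.1917, -0.42  ],
       [-0.0132,  0.8988,  0.4382]])}
top {'mtx': array([[457.0808,   0.    , 308.5499],
       [  0.    , 457.0808, 236.3624],
       [  0.    ,   0.    ,   1.    ]]), 'xyz': array([ 0.3936, -0.2767,  0.8754]), 'attitude': array([[ 0.0086,  0.9866, -0.163 ],
       [-0.9999,  0.0103,  0.0096],
       [ 0.0111,  0.1629,  0.9866]])}
wrist {'mtx': array([[374.949 ,   0.    , 323.3809],
       [  0.    , 374.949 , 239.5752],
       [  0.    ,   0.    ,   1.    ]]), 'hand_eye': array([[ 0.0001,  0.2424, -0.9702, -0.1673],
       [ 0.0004,  0.9702,  0.2424,  0.0665],
       [ 1.    , -0.0005,  0.    , -0.    ],
       [ 0.    ,  0.    ,  0.    ,  1.    ]])}
```

View pics/scene0.png

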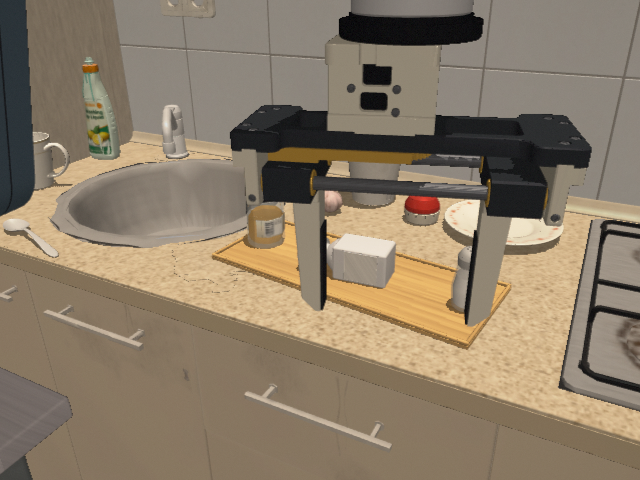

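View pics/top0.png

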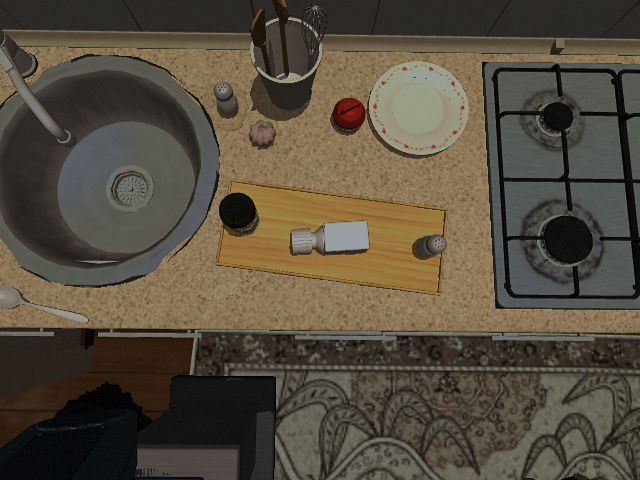

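The top view is unobstructed. It shows the tray with corners near (230,181), (446,210), (440,293) and (217,264). The bottle lies with its cap at about (302,240) and base at about (368,236). The honey jar (black lid) is at about (238,212) and the salt shaker at about (432,245). Next I'll turn these into positions.

```bash
cat > h.py <<'E'
import numpy as np, cv2
from station import telemetry, viewer, ticket, r
np.set_printoptions(precision=4,suppress=True)
def ray(name,u,v):
    c=viewer.get_calibration(name);K=c["mtx"]
    d=np.array([(u-K[0,2])/K[0,0],-(v-K[1,2])/K[1,1],-1.])
    if name=="wrist":
        s=telemetry.state();R=s["tool_rot"];H=c["hand_eye"]
        return R@H[:3,3]+s["eef_pos"], R@H[:3,:3]@d
    return np.array(c["xyz"]),np.array(c["attitude"])@d
def onplane(name,u,v,z):
    o,d=ray(name,u,v); return o+d*(z-o[2])/d[2]
def cloud(name,depth):
    c=viewer.get_calibration(name);K=c["mtx"]
    v,u=np.mgrid[0:480,0:640]
    p=np.stack([(u-K[0,2])/K[0,0]*depth,-(v-K[1,2])/K[1,1]*depth,-depth],-1)
    if name=="wrist":
        s=telemetry.state();R=s["tool_rot"];H=c["hand_eye"]
        return (p@H[:3,:3].T+H[:3,3])@R.T+s["eef_pos"]
    return p@np.array(c["attitude"]).T+np.array(c["xyz"])
E
python3 - <<'E'
from h import *
p=cv2.imread("pics/top0.png"); d=np.load("pics/top0_d.npy")
P=cloud("top",d)
hsv=cv2.cvtColor(p,cv2.COLOR_BGR2HSV)
roi=np.zeros((480,640),bool); roi[175:300,210:455]=True
# tray by height of pixels
print("counter z",np.median(P[280:300,80:200,2]),"tray floor",np.median(P[215:225,280:320,2]))
ts=(roi&(P[:,:,2]>0.03)).astype(np.uint8)
n,l,st,ce=cv2.connectedComponentsWithStats(ts)
for i in range(1,n):
    if st[i,4]<30: continue
    m=l==i; q=P[m]; zt=q[:,2].max(); t=q[q[:,2]>np.percentile(q[:,2],90)-0.004]
    print(i,st[i],"zmax",zt,"z90",np.percentile(q[:,2],90),"top centroid",t.mean(0),"ext",t.min(0),t.max(0))
    if 300<ce[i][0]<360:
        print("minrect",cv2.minAreaRect(q[:,:2].astype(np.float32)))
# tray outline by hue/sat
m=cv2.inRange(hsv,(8,90,80),(25,255,255)); m[~roi]=0
m=cv2.morphologyEx(m,cv2.MORPH_CLOSE,np.ones((15,15)))
cn=max(cv2.findContours(m,0,2)[0],key=cv2.contourArea)
b=cv2.boxPoints(cv2.minAreaRect(cn));print(b)
for c in [(230,181),(446,210),(440,293),(217,264)]: print(c,onplane("top",*c,0.010))
cv2.imwrite("pics/crop0.png",cv2.resize(p[170:310,205:455],None,fx=3.2,fy=3.2,interpolation=cv2.INTER_CUBIC))
E
```

```text
counter z 0.0007224389471391923 tray floor 0.005791995772973013
14 [ 219  193   40   41 1238] zmax 0.8753686543288427 z90 0.10101921292366767 top centroid [ 0.5661 -0.1592  0.1044] ext [ 0.3936 -0.2767  0.097 ] [ 0.5976 -0.1284  0.8754]
34 [ 291  220   79   34 2137] zmax 0.8753686543288427 z90 0.06114844938498894 top centroid [ 0.5291 -0.3495  0.0668] ext [ 0.3936 -0.3942  0.0572] [ 0.5582 -0.2583  0.8754]
minrect ((0.47938841581344604, -0.3309222161769867), (0.1529282033443451, 0.1423041820526123), 8.802440643310547)
45 [417 234  30  24 549] zmax 0.8753686543288427 z90 0.09433655478813832 top centroid [ 0.5125 -0.5056  0.102 ] ext [ 0.3936 -0.5216  0.0903] [ 0.5279 -0.2767  0.8754]
[[210. 299.]
 [210. 175.]
 [454. 175.]
 [454. 299.]]
(230, 181) [ 0.6446 -0.1306  0.01  ]
(446, 210) [ 0.5913 -0.5519  0.01  ]
(440, 293) [ 0.4309 -0.534   0.01  ]
(217, 264) [ 0.4817 -0.112   0.01  ]
```

View pics/crop0.png

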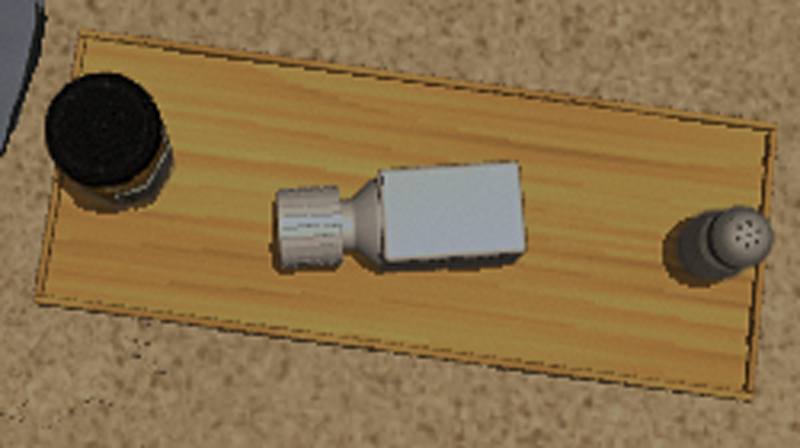

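The crop shows the bottle askew to the tray. Its cap is at crop (310,228), its body face runs from (382,165) to (525,255), and the jar and shaker stand at the left and right ends. Next: a finer pose from the body face and cap points.

```bash
python3 - <<'E'
from h import *
p=cv2.imread("pics/top0.png"); d=np.load("pics/top0_d.npy"); P=cloud("top",d); ok=d>0
g=cv2.cvtColor(p,cv2.COLOR_BGR2HSV)
v,u=np.mgrid[0:480,0:640]
roi=(u>285)&(u<380)&(v>212)&(v<262)
# body face by brightness, low sat
face=((g[:,:,2]>190)&(g[:,:,1]<40)&roi&(u>322)).astype(np.uint8)
cn=max(cv2.findContours(face,0,2)[0],key=cv2.contourArea)
pts=np.array([onplane("top",*c[0],0.059)[:2] for c in cn],np.float32)
rc=cv2.minAreaRect(pts); print("body rect",rc, cv2.boxPoints(rc))
print("face depth z",np.median(P[(face>0)&ok][:,2]))
# cap
m=roi&ok&(P[:,:,2]>0.035)&(u<314)
q=P[m]; print("cap pts",len(q),"zmax",q[:,2].max(),"y",np.percentile(q[:,1],[1,99]),"x",np.percentile(q[:,0],[1,99]))
rq=cv2.minAreaRect(q[:,:2].astype(np.float32));print("cap rect",rq)
m=roi&ok&(P[:,:,2]>0.03); q=P[m]; print("all rect",cv2.minAreaRect(q[:,:2].astype(np.float32)))
# jar, shaker
for nm,(a,b,c,e),z in [("jar",(215,262,190,236),.09),("shk",(410,450,228,262),.08)]:
    m=ok&(u>a)&(u<b)&(v>c)&(v<e)&(P[:,:,2]>z)&(P[:,:,2]<.12); q=P[m]
    print(nm,cv2.minEnclosingCircle(q[:,:2].astype(np.float32)),np.median(q[:,2]),q.mean(0),q[:,2].max())
E
```

```text
Traceback (most recent call last):
ValueError: max() iterable argument is empty
```

```bash
cat > m.py <<'E'
from h import *
p=cv2.imread("pics/top0.png"); d=np.load("pics/top0_d.npy"); P=cloud("top",d); ok=d>0
g=cv2.cvtColor(p,cv2.COLOR_BGR2HSV)
v,u=np.mgrid[0:480,0:640]
roi=(u>285)&(u<380)&(v>212)&(v<262)
print(g[236,345],g[240,302])
face=((g[:,:,2]>150)&(g[:,:,1]<45)&roi&(u>322)).astype(np.uint8)
cn=max(cv2.findContours(face,0,2)[0],key=cv2.contourArea)
pts=np.array([onplane("top",*c[0],0.059)[:2] for c in cn],np.float32)
rc=cv2.minAreaRect(pts); print("body rect",rc, cv2.boxPoints(rc))
print("face depth z",np.median(P[(face>0)&ok][:,2]))
# cap
m=roi&ok&(P[:,:,2]>0.035)&(u<314)
q=P[m]; print("cap pts",len(q),"zmax",q[:,2].max(),"y",np.percentile(q[:,1],[1,99]),"x",np.percentile(q[:,0],[1,99]))
rq=cv2.minAreaRect(q[:,:2].astype(np.float32));print("cap rect",rq)
m=roi&ok&(P[:,:,2]>0.03); q=P[m]; print("all rect",cv2.minAreaRect(q[:,:2].astype(np.float32)))
# jar, shaker
for nm,(a,b,c,e),z in [("jar",(215,262,190,236),.09),("shk",(410,450,228,262),.08)]:
    m=ok&(u>a)&(u<b)&(v>c)&(v<e)&(P[:,:,2]>z)&(P[:,:,2]<.12); q=P[m]
    print(nm,cv2.minEnclosingCircle(q[:,:2].astype(np.float32)),np.median(q[:,2]),q.mean(0),q[:,2].max())
E
python3 m.py
```

```text
[105  18 167] [ 70   6 128]
body rect ((0.5308469533920288, -0.3523482382297516), (0.04937249422073364, 0.07749747484922409), 4.429625511169434) [[ 0.5032 -0.3156]
 [ 0.5092 -0.3929]
 [ 0.5585 -0.3891]
 [ 0.5525 -0.3118]]
face depth z 0.05982689458327417
cap pts 514 zmax 0.05964981788576362 y [-0.293 -0.254] x [0.5022 0.547 ]
cap rect ((0.5246251225471497, -0.2735162675380707), (0.045841414481401443, 0.040637481957674026), 3.8464839458465576)
all rect ((0.5286310315132141, -0.3233179450035095), (0.05500294268131256, 0.14040721952915192), 4.245421409606934)
jar ((0.5677769184112549, -0.15855884552001953), 0.03189464658498764) 0.09926012522829841 [ 0.5667 -0.1591  0.0991] 0.10334181191482428
shk ((0.5139397382736206, -0.5092372298240662), 0.017327148467302322) 0.09126668065890597 [ 0.513  -0.5068  0.0905] 0.09789174159931013
```

Request:
servo_tool(
  targets=[
    [[-1,0,0.85,-0.28,-0.8],[-1,0,1.7,-0.57,-1.6],[-1,0,2.6,-0.85,-2.4],[-1,0,3.6,-1.2,-3.2],[-1,0,4.7,-1.55,-4.1],[-1,0,5.8,-1.9,-5.0],[-1,0,6.9,-2.3,-5.9],[-1,0,8.0,-2.65,-6.8],[-1,0,9.0,-3.0,-7.6],[-1,0,10.0,-3.3,-8.4]],
  ],
  grip_force=10,
)

```text
t: 0.93
eef_pos: [0.3714, -0.3778, 0.2183]
tool_rot: [[-0.0, 0.524, 0.852], [0.001, 0.852, -0.524], [-1.0, 0.0, -0.001]]
wrist_force: [0.2, 0.1, 0.7]
finger_gap: 0.0931
```

```bash
cat >> h.py <<'E'
def goto(pos,ang_deg=None):
    """shift in tool units and yaw units from measured pose; ang = world angle of tool z in xy"""
    s=telemetry.state();R=s["tool_rot"]
    sh=R.T@(np.array(pos)-s["eef_pos"])/0.025
    y=None
    if ang_deg is not None:
        cur=np.degrees(np.arctan2(R[1,2],R[0,2])); y=-(((ang_deg-cur+180)%360)-180)/5
    print("t",round(s["t"],2),"eef",s["eef_pos"],"shift",sh,"yaw",y,"F",s["wrist_force"],"gap",s["finger_gap"],"q",s["qpos"])
E
python3 -c "
from h import *
goto((.5246,-.2717,.2178),4.4); print(telemetry.state()['tool_rot'])"
```

```text
t 0.93 eef [ 0.3714 -0.3778  0.2183] shift [0.0207 6.8231 2.9978] yaw -7.195952693670312 F [0.2354 0.0679 0.6677] gap 0.09305425429827158 q [-1.0046  0.2231  1.5827  0.      1.3368 -0.4534]
[[-0.0005  0.5237  0.8519]
 [ 0.0008  0.8519 -0.5237]
 [-1.      0.0005 -0.0008]]
```

Request:
servo_tool(
  targets=[
    [[-1,0,0.9,0.4,-1.0],[-1,0,1.8,0.8,-2.0],[-1,0,2.7,1.2,-3.0],[-1,0,3.6,1.6,-4.0],[-1,0,4.5,2.0,-5.0],[-1,0,5.4,2.4,-5.8],[-1,0,6.2,2.7,-6.6],[-1,0,6.7,2.9,-7.0],[-1,0,6.7,2.9,-7.0],[-1,0,6.7,2.9,-7.0]],
  ],
)

```text
t: 1.77
eef_pos: [0.5202, -0.2748, 0.2182]
tool_rot: [[-0.001, -0.056, 0.998], [0.0, 0.998, 0.056], [-1.0, 0.0, -0.001]]
wrist_force: [0.1, -0.5, 0.1]
finger_gap: 0.0931
```

```bash
python3 -c "
from h import *
goto((.5246,-.2717,.2178),4.4)
p,d=viewer.get_image('wrist'); cv2.imwrite('pics/w1.png',p[:,:,::-1]);np.save('pics/w1.npy',d)
print(cloud('wrist',d)[240:400:20,320])"
```

```text
t 1.77 eef [ 0.5202 -0.2748  0.2182] shift [0.0152 0.1148 0.1827] yaw -0.24210821053003428 F [ 0.1463 -0.4636  0.124 ] gap 0.09309698705799972 q [-0.6751  0.3284  1.4396 -0.0007  1.3745 -0.7306]
[[ 0.5171 -0.294   0.0459]
 [ 0.5181 -0.31    0.0571]
 [ 0.5191 -0.3277  0.0615]
 [ 0.5201 -0.3477  0.0609]
 [ 0.5212 -0.3683  0.0601]
 [ 0.5173 -0.2451  0.3199]
 [ 0.5175 -0.2487  0.3211]
 [ 0.526  -0.4696  0.0065]]
```

View pics/w1.png

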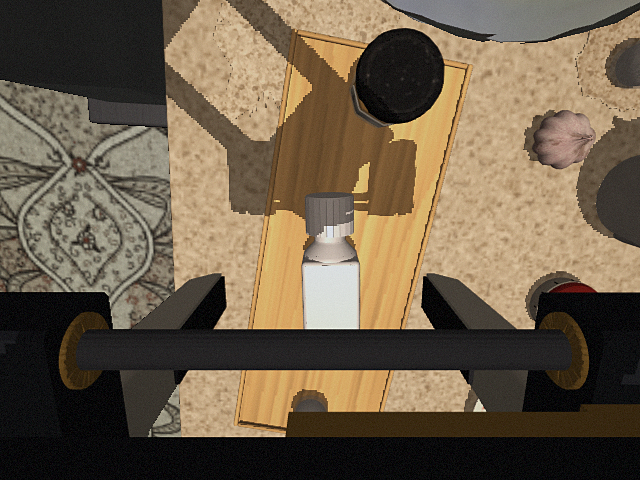

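The wrist picture shows the cap at cols 305–356, rows 193–238, between the open fingers, with the jar at (400,75) and the shaker under the gripper at (310,402). I'll check the cap position in this view.

```bash
python3 -c "
from h import *
d=np.load('pics/w1.npy');P=cloud('wrist',d)
v,u=np.mgrid[0:480,0:640]
m=(u>300)&(u<362)&(v>188)&(v<239)&(d>0)&(P[:,:,2]>.033);q=P[m]
print(len(q),q[:,2].max(),cv2.minAreaRect(q[:,:2].astype(np.float32)))
m=(u>300)&(u<362)&(v>262)&(v<325)&(d>0)&(P[:,:,2]>.055)&(P[:,:,2]<.07);q=P[m]
print(q[:,2].mean(),cv2.minAreaRect(q[:,:2].astype(np.float32)))
for c in [(305,215),(354,215),(303,262),(358,263)]: print(c,onplane('wrist',*c,.032 if c[1]<230 else .059))
goto((.5246,-.2717,.014),4.4)
"
```

```text
2084 0.05834469295585493 ((0.5244677066802979, -0.2730238735675812), (0.04530893638730049, 0.04244854673743248), 3.5341877937316895)
0.06012116714106365 ((0.5296489000320435, -0.3422524929046631), (0.05374697595834732, 0.06245405226945877), 4.2416462898254395)
(305, 215) [ 0.5016 -0.2736  0.032 ]
(354, 215) [ 0.5484 -0.271   0.032 ]
(303, 262) [ 0.5027 -0.3122  0.059 ]
(358, 263) [ 0.5528 -0.3104  0.059 ]
t 1.82 eef [ 0.5198 -0.2753  0.2183] shift [8.173  0.1336 0.21  ] yaw -0.2544514084925368 F [ 0.1494 -0.3926 -0.4036] gap 0.09284614672053733 q [-0.6762  0.328   1.4399 -0.0007  1.3746 -0.7306]
```

Request:
servo_tool(
  targets=[
    [[-1,0.5,0.13,0.21,-0.25],[-1,1.4,0.13,0.21,-0.25],[-1,2.3,0.13,0.21,-0.25],[-1,3.2,0.13,0.21,-0.25],[-1,4.1,0.13,0.21,-0.25],[-1,4.9,0.13,0.21,-0.25],[-1,5.6,0.13,0.21,-0.25],[-1,6.0,0.13,0.21,-0.25],[-1,6.0,0.13,0.21,-0.25],[-1,6.0,0.13,0.21,-0.25]],
  ],
)

```text
t: 2.65
eef_pos: [0.5249, -0.2722, 0.0687]
tool_rot: [[-0.001, -0.076, 0.997], [0.0, 0.997, 0.076], [-1.0, 0.0, -0.001]]
wrist_force: [0.2, -0.4, 0.9]
finger_gap: 0.093
```

```bash
python3 -c "
from h import *
goto((.5246,-.2717,.014),4.4)"
```

```text
t 2.65 eef [ 0.5249 -0.2722  0.0687] shift [ 2.1895  0.0186 -0.0076] yaw -0.0070112379586362295 F [ 0.2432 -0.3621  0.8743] gap 0.0929753778650719 q [-0.6668  0.4674  1.6214 -0.0002  1.0534 -0.7428]
```

Request:
servo_tool(
  targets=[
    [[-1,0.6,0,0,0],[-1,1.2,0,0,0],[-1,1.7,0,0,0],[-1,2.1,0,0,0],[-1,2.17,0,0,0],[-1,2.17,0,0,0],[1,2.17,0,0,0],[1,2.17,0,0,0],[1,2.17,0,0,0],[1,2.17,0,0,0]],
  ],
  grip_force=10,
)

```text
t: 3.48
eef_pos: [0.5259, -0.2718, 0.0151]
tool_rot: [[0.001, -0.078, 0.997], [-0.001, 0.997, 0.078], [-1.0, -0.001, 0.001]]
wrist_force: [-0.5, -0.1, -0.0]
finger_gap: 0.0708
```

Request:
servo_tool(
  targets=[
    [[1,0,0,0,0],[1,0,0,0,0],[1,0,0,0,0],[1,0,0,0,0],[1,0,0,0,0]],
  ],
)

```text
t: 3.9
eef_pos: [0.5255, -0.2715, 0.0144]
tool_rot: [[0.0, -0.078, 0.997], [-0.0, 0.997, 0.078], [-1.0, -0.0, 0.0]]
wrist_force: [0.3, -0.9, 0.3]
finger_gap: 0.0458
```

```bash
python3 -c "
from h import *
goto((.5246,-.2717,.014),4.4)"
```

```text
t 3.9 eef [ 0.5255 -0.2715  0.0144] shift [ 0.018  -0.0068 -0.0368] yaw 0.01050248123625579 F [ 0.3254 -0.8908  0.2825] gap 0.04576094818628715 q [-0.6653  0.5356  1.6665  0.      0.9395 -0.743 ]
```

Request:
servo_tool(
  targets=[
    [[1,-0.25,-0.06,0,0],[1,-0.5,-0.14,0,0],[1,-0.75,-0.23,0,0],[1,-0.99,-0.33,0,0],[1,-1.23,-0.45,0,0],[1,-1.45,-0.57,0,0],[1,-1.68,-0.71,0,0],[1,-1.89,-0.86,0,0],[1,-2.1,-1.02,0,0],[1,-2.3,-1.19,0,0]],
  ],
)

```text
t: 4.73
eef_pos: [0.5278, -0.3016, 0.0725]
tool_rot: [[0.0, -0.078, 0.997], [-0.0, 0.997, 0.078], [-1.0, -0.0, 0.0]]
wrist_force: [0.8, 0.4, -1.0]
finger_gap: 0.0459
```

```bash
python3 -c "
from h import *
goto((.5246,-.2717,.014),4.4)
for n in ('scene','top'):
  p,d=viewer.get_image(n); cv2.imwrite(f'pics/{n}2.png',p[:,:,::-1]);np.save(f'pics/{n}2.npy',d)
"
```

```text
t 4.73 eef [ 0.5278 -0.3016  0.0725] shift [ 2.3381  1.2023 -0.0342] yaw 0.010341091653822332 F [ 0.8121  0.3882 -0.9596] gap 0.045883260904456415 q [-0.7024  0.4884  1.5745 -0.0001  1.0786 -0.7801]
```

View pics/scene2.png

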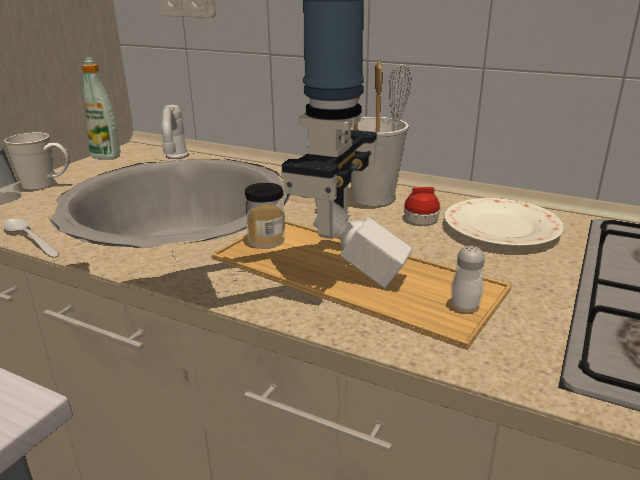

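The scene picture shows the bottle tilted about 30°, its base edge on the tray at about (395,285). The jar at (265,215) and shaker at (468,280) are untouched. I'll continue the arc.

Request:
servo_tool(
  targets=[
    [[1,-0.19,-0.18,0,0],[1,-0.37,-0.37,0,0],[1,-0.54,-0.57,0,0],[1,-0.69,-0.78,0,0],[1,-0.84,-1.0,0,0],[1,-0.97,-1.22,0,0],[1,-1.1,-1.45,0,0],[1,-1.21,-1.69,0,0],[1,-1.31,-1.93,0,0],[1,-1.39,-2.18,0,0]],
  ],
)

```text
t: 5.67
eef_pos: [0.5321, -0.3561, 0.107]
tool_rot: [[0.0, -0.078, 0.997], [-0.0, 0.997, 0.078], [-1.0, -0.0, 0.0]]
wrist_force: [-0.8, 1.4, 0.4]
finger_gap: 0.046
```

```bash
python3 -c "
from h import *
goto((.5246,-.2717,.014),4.4)
for n in ('scene',):
  p,d=viewer.get_image(n); cv2.imwrite(f'pics/{n}3.png',p[:,:,::-1]);np.save(f'pics/{n}3.npy',d)
"
```

```text
t 5.67 eef [ 0.5321 -0.3561  0.107 ] shift [ 3.7212  3.3884 -0.0369] yaw 0.010717269230093507 F [-0.8468  1.4349  0.3538] gap 0.04602219836021698 q [-0.7637  0.5046  1.4509  0.0001  1.1861 -0.8415]
```

View pics/scene3.png

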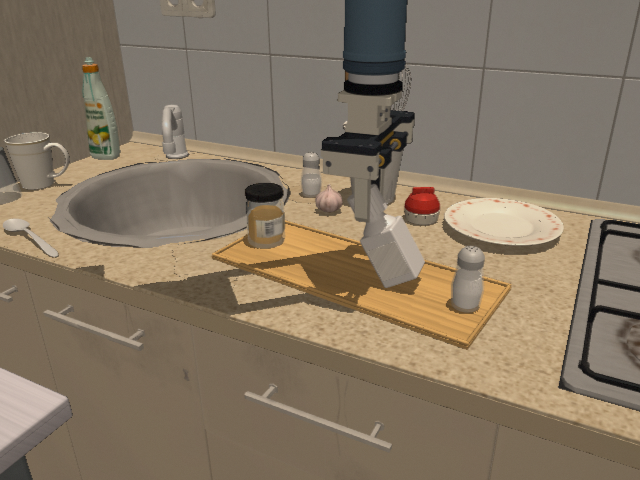

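The bottle is now at about 60°, base edge at (395,285), and the neighbours are untouched. Last 30°.

Request:
servo_tool(
  targets=[
    [[1,-0.07,-0.25,0,0],[1,-0.13,-0.5,0,0],[1,-0.18,-0.76,0,0],[1,-0.21,-1.02,0,0],[1,-0.23,-1.28,0,0],[1,-0.23,-1.55,0,0],[1,-0.22,-1.81,0,0],[1,-0.2,-2.07,0,0],[1,-0.17,-2.33,0,0],[1,-0.12,-2.58,0,0]],
  ],
)

```text
t: 6.55
eef_pos: [0.5371, -0.4207, 0.1097]
tool_rot: [[0.0, -0.078, 0.997], [-0.0, 0.997, 0.078], [-1.0, -0.0, 0.0]]
wrist_force: [-0.6, -0.5, 1.7]
finger_gap: 0.046
```

Request:
servo_tool(
  targets=[
    [[1,0,0,0,0],[1,0,0,0,0]],
  ],
)

```text
t: 6.72
eef_pos: [0.537, -0.4208, 0.1097]
tool_rot: [[0.0, -0.077, 0.997], [-0.001, 0.997, 0.077], [-1.0, -0.001, 0.0]]
wrist_force: [-1.2, -2.3, 0.4]
finger_gap: 0.0461
```

```bash
python3 -c "
from h import *
goto((.5246,-.2717,.014),4.4)
for n in ('scene','top','wrist'):
  p,d=viewer.get_image(n); cv2.imwrite(f'pics/{n}4.png',p[:,:,::-1]);np.save(f'pics/{n}4.npy',d)
"
```

```text
t 6.72 eef [ 0.537  -0.4208  0.1097] shift [ 3.8201  5.9874 -0.0373] yaw 0.00390789958565847 F [-1.2335 -2.3025  0.3878] gap 0.046067062883064544 q [-0.8275  0.5719  1.3278 -0.0005  1.2409 -0.9044]
```

View pics/scene4.png

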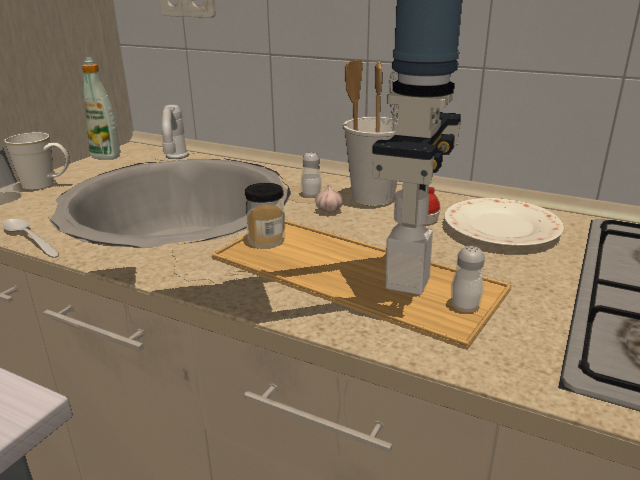

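View pics/wrist4.png

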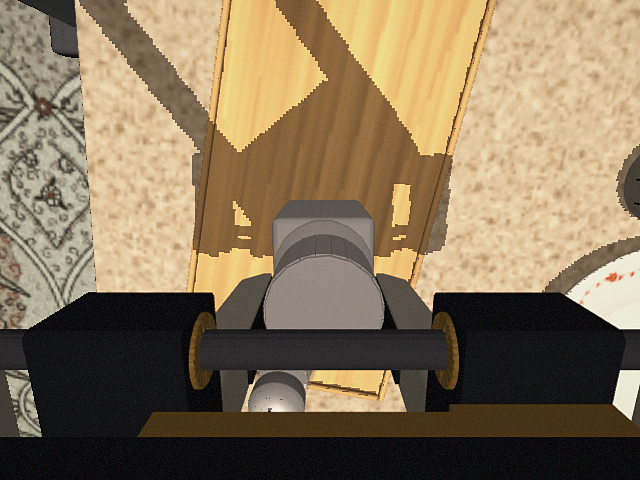

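View pics/top4.png

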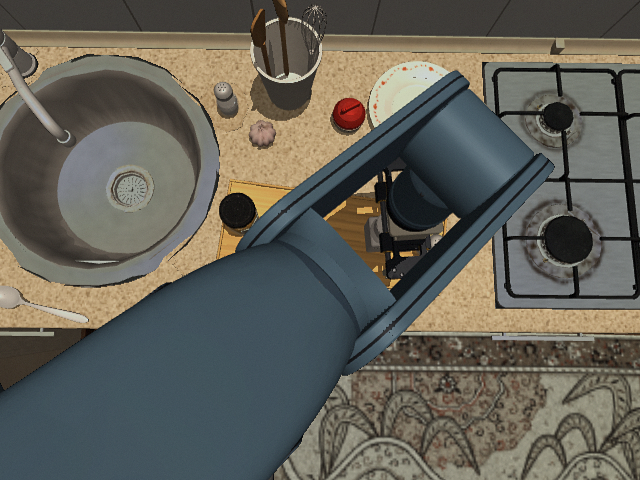

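The bottle stands upright in the gripper: in the scene picture the body spans (388–432, 225–292), with a clear gap to the shaker at (468,280). In the wrist picture the cap top is at (323,305). I'll check tilt and height from depth.

```bash
cat > tilt.py <<'E'
from h import *
def plane(d,box,zr):
    P=cloud('wrist',d); v,u=np.mgrid[0:480,0:640]
    m=(u>box[0])&(u<box[1])&(v>box[2])&(v<box[3])&(d>0)&(P[:,:,2]>zr[0])&(P[:,:,2]<zr[1]); q=P[m]
    c=q.mean(0); n=np.linalg.svd(q-c,full_matrices=False)[2][2]; n*=np.sign(n[2])
    print(len(q),"c",c,"n",n,"tilt",np.degrees(np.arccos(n[2])), "enc",cv2.minEnclosingCircle(q[:,:2].astype(np.float32)))
E
python3 -c "
from tilt import *
d=np.load('pics/wrist4.npy'); plane(d,(275,372,262,326),(.135,.155))
s=cloud('scene',np.load('pics/scene4.npy')); d=np.load('pics/scene4.npy')
v,u=np.mgrid[0:480,0:640]
for a,b,c,e in [(390,424,232,285)]:
  q=s[(u>a)&(u<b)&(v>c)&(v<e)&(d>0)]
  # left face (facing -y/+..)
  c=np.median(q,0); q=q[np.linalg.norm(q-c,axis=1)<.05]; c=q.mean(0); n=np.linalg.svd(q-c,full_matrices=False)[2][2]; print(c,n,len(q))
  print(np.percentile(q,[2,98],axis=0))
"
```

```text
5952 c [ 0.5358 -0.407   0.1466] n [-0.0016  0.0409  0.9992] tilt 2.3446921540827965 enc ((0.5360170602798462, -0.409477561712265), 0.020572016015648842)
[ 0.5122 -0.4229  0.0603] [-0.9919 -0.1057  0.0698] 1712
[[ 0.508  -0.4451  0.0211]
 [ 0.5227 -0.4004  0.0947]]
```

The tilt is about 2.3° towards +y. I'll nudge 5 mm along −y and slightly down, then release so it settles flat.

Request:
servo_tool(
  targets=[
    [[1,0.02,-0.06,0,0],[1,0.03,-0.12,0,0],[1,0.05,-0.18,0,0],[1,0.05,-0.18,0,0],[1,0.05,-0.18,0,0]],
  ],
)

```text
t: 7.28
eef_pos: [0.5376, -0.4238, 0.109]
tool_rot: [[0.0, -0.078, 0.997], [0.001, 0.997, 0.078], [-1.0, 0.001, 0.001]]
wrist_force: [-1.4, 1.7, 5.2]
finger_gap: 0.0456
```

```bash
python3 -c "
from tilt import *
goto((.5246,-.2717,.014),4.4)
p,d=viewer.get_image('wrist'); plane(d,(275,372,262,326),(.135,.155))
"
```

```text
t 7.28 eef [ 0.5376 -0.4238  0.109 ] shift [ 3.8052  6.1024 -0.0483] yaw 0.012556445249163061 F [-1.4443  1.7006  5.247 ] gap 0.04561468449760945 q [-0.8305  0.5769  1.3206  0.0008  1.2442 -0.9087]
5951 c [ 0.5364 -0.4107  0.1459] n [-0.0041  0.0351  0.9994] tilt 2.022918820422259 enc ((0.5366003513336182, -0.4135419726371765), 0.020733553916215897)
```

Request:
servo_tool(
  targets=[
    [[0,0,0,0,0],[-0.3,0,0,0,0],[-0.3,0,0,0,0],[-0.3,0,0,0,0],[-0.3,0,0,0,0]],
  ],
)

```text
t: 7.75
eef_pos: [0.5374, -0.4241, 0.108]
tool_rot: [[-0.0, -0.078, 0.997], [0.0, 0.997, 0.078], [-1.0, 0.001, -0.0]]
wrist_force: [-0.0, -0.3, -0.6]
finger_gap: 0.0598
```

```bash
python3 -c "
from tilt import *
goto((.5246,-.2717,.014),4.4)
p,d=viewer.get_image('wrist'); cv2.imwrite('pics/wrist5.png',p[:,:,::-1]);np.save('pics/wrist5.npy',d)
plane(d,(275,372,262,326),(.135,.155))
plane(d,(240,440,5,150),(-.005,.009))
p,d=viewer.get_image('scene'); cv2.imwrite('pics/scene5.png',p[200:330,340:520,::-1].repeat(4,0).repeat(4,1))
"
```

```text
t 7.75 eef [ 0.5374 -0.4241  0.108 ] shift [ 3.7643  6.1146 -0.0357] yaw 0.010974284455414818 F [-0.0492 -0.3363 -0.6468] gap 0.059838541713792895 q [-0.8308  0.5781  1.3212  0.0002  1.2428 -0.9086]
5977 c [ 0.5361 -0.4106  0.1461] n [-0.0057  0.0283  0.9996] tilt 1.6547434059279797 enc ((0.5360198616981506, -0.4130358397960663), 0.020626312121748924)
28534 c [ 0.5395 -0.3131  0.0062] n [0.0001 0.0003 1.    ] tilt 0.019352419984775836 enc ((0.5406633019447327, -0.3172444701194763), 0.08071252703666687)
```

View pics/wrist5.png

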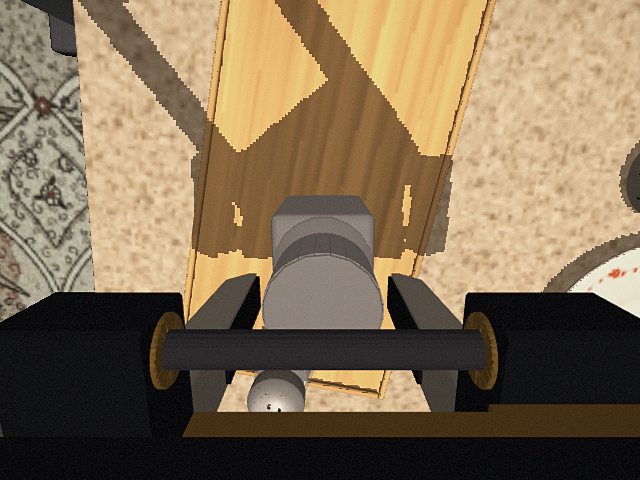

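View pics/scene5.png

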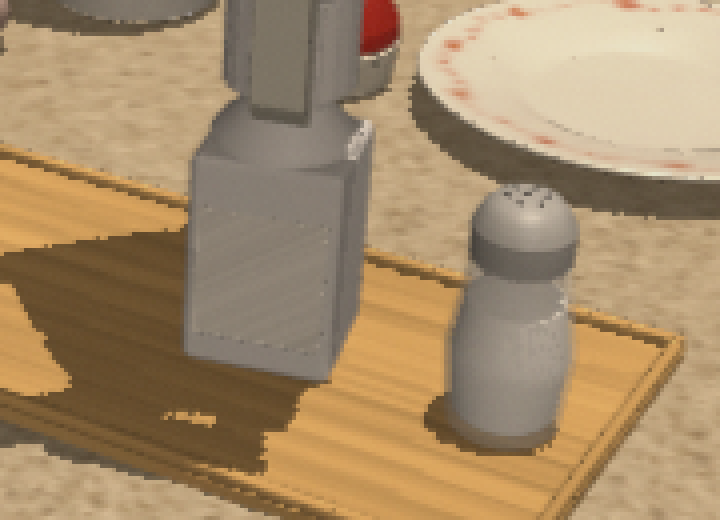

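```bash
python3 -c "
from tilt import *
d=np.load('pics/wrist5.npy')
plane(d,(285,360,275,324),(.135,.155))
for c in [(264,305),(383,305),(323,253),(272,213),(374,213),(287,196),(362,196)]: print(c,onplane('wrist',*c,.145 if c[1]>240 else (.087 if c[1]==213 else .087)))
"
```

```text
3540 c [ 0.5359 -0.4127  0.1463] n [-0.0063  0.0057  1.    ] tilt 0.4863730297597609 enc ((0.5361093282699585, -0.4131985008716583), 0.016568848863244057)
(264, 305) [ 0.5143 -0.4171  0.145 ]
(383, 305) [ 0.5588 -0.4136  0.145 ]
(323, 253) [ 0.5347 -0.3952  0.145 ]
(272, 213) [ 0.5084 -0.3927  0.087 ]
(374, 213) [ 0.5602 -0.3887  0.087 ]
(287, 196) [ 0.5156 -0.3835  0.087 ]
(362, 196) [ 0.5532 -0.3805  0.087 ]
```

```bash
python3 -c "
from tilt import *
from scipy.optimize import least_squares
d=np.load('pics/wrist5.npy');P=cloud('wrist',d)
b=[]
for u in range(266,382,3):
  r=[v for v in range(235,325) if d[v,u]>0 and .1425<P[v,u,2]<.15]
  if len(r)>2: b.append(onplane('wrist',u,min(r)-.5,.146)[:2])
b=np.array(b);print(b[::6])
s=least_squares(lambda p:np.hypot(*(b-p[:2]).T)-p[2],[.536,-.419,.022],loss='soft_l1',f_scale=.001);print(s.x)
s=least_squares(lambda p:np.hypot(*(b-p[:2]).T)-.0225,[.536,-.419]);print(s.x)
goto((s.x[0],s.x[1],.111),4.4)
"
```

```text
[[ 0.5148 -0.4093]
 [ 0.521  -0.3999]
 [ 0.5272 -0.396 ]
 [ 0.5336 -0.394 ]
 [ 0.5401 -0.3943]
 [ 0.5469 -0.3971]
 [ 0.5541 -0.4031]]
[ 0.5362 -0.4165  0.0225]
[ 0.5362 -0.4165]
t 7.85 eef [ 0.5374 -0.4242  0.1082] shift [-0.1114  0.3087 -0.0271] yaw 0.010825575198589376 F [-0.2382 -0.616  -0.3277] gap 0.06052848268858621 q [-0.8308  0.5779  1.321   0.0001  1.2428 -0.9086]
```

The wrist view puts the cap centre about 7 mm from the tool axis. I'll cross-check with the scene camera's depth.

```bash
python3 -c "
from tilt import *
from scipy.optimize import least_squares
p,d=viewer.get_image('scene');cv2.imwrite('pics/scene6.png',p[:,:,::-1]);np.save('pics/scene6.npy',d);P=cloud('scene',d)
v,u=np.mgrid[0:480,0:640]
box=(u>385)&(u<440)&(v>195)&(v<300)&(d>0)
for z0,z1 in [(.114,.122),(.122,.13),(.13,.14)]:
  q=P[box&(P[:,:,2]>z0)&(P[:,:,2]<z1)]
  for o in q[::max(1,len(q)//14)]: print(o)
  print()
q=P[box&(P[:,:,2]>.015)&(P[:,:,2]<.08)&(P[:,:,1]>-.46)&(P[:,:,1]<-.38)]
print('body -x face?',cv2.minAreaRect(q[:,:2].astype(np.float32)),q.min(0),q.max(0))
"
```

```text
[ 0.5272 -0.3983  0.1212]
[ 0.5211 -0.4036  0.1187]
[ 0.5163 -0.4081  0.12  ]
[ 0.5175 -0.4049  0.1174]
[ 0.5315 -0.4409  0.1187]
[ 0.5269 -0.4382  0.1186]
[ 0.524  -0.4364  0.118 ]
[ 0.5254 -0.4361  0.1159]
[ 0.5201 -0.4337  0.1146]
[ 0.4964 -0.4235  0.1194]
[ 0.4923 -0.4249  0.12  ]
[ 0.4937 -0.4192  0.1168]
[ 0.4958 -0.4346  0.119 ]
[ 0.4963 -0.4305  0.1166]
[ 0.4972 -0.4344  0.1155]

[ 0.5802 -0.4306  0.1297]
[ 0.5257 -0.3987  0.1248]
[ 0.5159 -0.4105  0.1294]
[ 0.529  -0.4382  0.128 ]
[ 0.5197 -0.4355  0.1296]
[ 0.5169 -0.4104  0.1246]
[ 0.5198 -0.433   0.1263]
[ 0.525  -0.437   0.1235]
[ 0.492  -0.4231  0.1297]
[ 0.494  -0.4266  0.1281]
[ 0.4929 -0.423   0.1264]
[ 0.5077 -0.4358  0.123 ]
[ 0.4943 -0.436   0.127 ]
[ 0.4965 -0.4314  0.1238]
[ 0.4936 -0.4337  0.124 ]

[ 0.5238 -0.4001  0.139 ]
[ 0.5201 -0.4044  0.1368]
[ 0.5273 -0.4379  0.1387]
[ 0.5244 -0.4362  0.138 ]
[ 0.5217 -0.4357  0.1375]
[ 0.5249 -0.4362  0.135 ]
[ 0.5262 -0.4373  0.1333]
[ 0.4936 -0.4192  0.1396]
[ 0.4963 -0.4331  0.1398]
[ 0.4918 -0.4319  0.1399]
[ 0.4938 -0.4327  0.1378]
[ 0.4926 -0.4332  0.137 ]
[ 0.4929 -0.4332  0.1355]
[ 0.4936 -0.4331  0.1338]
[ 0.4942 -0.4343  0.1324]

body -x face? ((0.6499471664428711, -0.4134421646595001), (0.28806719183921814, 0.05446887016296387), 2.881675958633423) [ 0.5051 -0.4475  0.0151] [ 0.7928 -0.3803  0.08  ]
```

```bash
python3 -c "
from tilt import *
from scipy.optimize import least_squares
d=np.load('pics/scene6.npy');P=cloud('scene',d)
v,u=np.mgrid[0:480,0:640]
m=(u>385)&(u<440)&(v>195)&(v<300)&(d>0)&(P[:,:,2]>.113)&(P[:,:,2]<.14)
q=P[m];c=q[(q[:,0]>.513)&(q[:,0]<.55)]
s=least_squares(lambda p:np.hypot(*(c[:,:2]-p).T)-.023,[.536,-.419],loss='soft_l1',f_scale=.001);print(len(c),s.x,np.median(abs(s.fun)))
f=q[q[:,0]<.505]; print('finger',np.median(f,0),np.percentile(f[:,1],[3,97]))
m=(u>385)&(u<440)&(v>195)&(v<300)&(d>0)&(P[:,:,2]>.015)&(P[:,:,2]<.08)
b=P[m&(P[:,:,0]<.58)&(P[:,:,0]>.5)]; print(cv2.minAreaRect(b[:,:2].astype(np.float32)),np.percentile(b,[1,99],axis=0))
"
```

```text
333 [ 0.5377 -0.4182] 0.00044419664955403296
finger [ 0.494  -0.4292  0.1275] [-0.4368 -0.4196]
((0.5237115621566772, -0.4312920570373535), (0.039226219058036804, 0.07327301800251007), 45.69490051269531) [[ 0.5071 -0.4468  0.0158]
 [ 0.5588 -0.3947  0.0794]]
```

Scene gives the cap centre as (0.538,−0.418) and the wrist gives (0.536,−0.4165), so I take −0.4175. I'll re-centre, raise 3 mm and grip firmly.

Request:
servo_tool(
  targets=[
    [[-0.3,-0.05,0.13,-0.01,0],[-0.3,-0.11,0.26,-0.01,0],[-0.3,-0.11,0.26,-0.01,0],[-0.3,-0.11,0.26,-0.01,0],[1,-0.11,0.26,-0.01,0],[1,-0.11,0.26,-0.01,0],[1,-0.11,0.26,-0.01,0],[1,-0.11,0.26,-0.01,0],[1,-0.11,0.26,-0.01,0],[1,-0.11,0.26,-0.01,0]],
  ],
  grip_force=40,
)

```text
t: 8.73
eef_pos: [0.5365, -0.4177, 0.1112]
tool_rot: [[-0.0, -0.078, 0.997], [0.0, 0.997, 0.078], [-1.0, 0.0, -0.0]]
wrist_force: [-1.2, 1.1, 1.0]
finger_gap: 0.0458
```

```bash
python3 -c "
from tilt import *
goto((.537,-.4175,.111),4.4); print(telemetry.state()['wrist_torque'])
p,d=viewer.get_image('wrist'); cv2.imwrite('pics/wrist7.png',p[:,:,::-1]); plane(d,(290,355,290,324),(.135,.155))
"
```

```text
t 8.73 eef [ 0.5365 -0.4177  0.1112] shift [0.0062 0.0083 0.0198] yaw 0.010162611073548078 F [-1.2327  1.0503  0.9652] gap 0.045783425981222835 q [-0.8252  0.5675  1.3316 -0.      1.2428 -0.9029]
[0.0976 0.0639 0.0028]
2107 c [ 0.5354 -0.4106  0.1462] n [-0.0065 -0.004   1.    ] tilt 0.4369457717613687 enc ((0.5352023839950562, -0.4107707738876343), 0.013809280470013618)
```

View pics/wrist7.png

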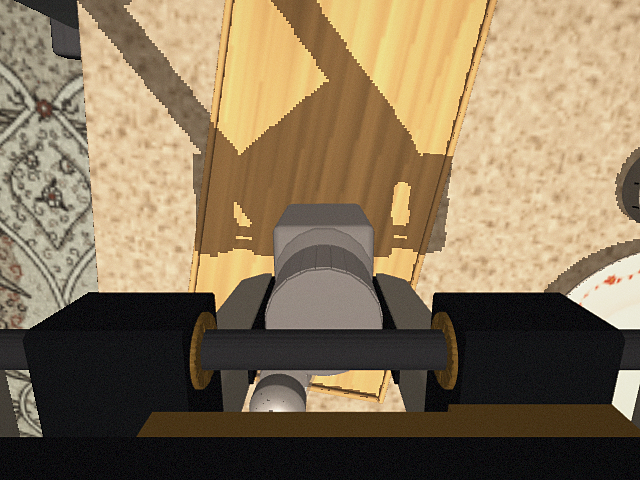

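The cap is gripped level, with its top at (323,305) and the body square below it. I'll press in small steps and watch the force.

Request:
servo_tool(
  targets=[
    [[1,0.06,0,0,0],[1,0.12,0,0,0],[1,0.16,0,0,0],[1,0.16,0,0,0]],
  ],
)

```text
t: 9.12
eef_pos: [0.537, -0.4182, 0.1087]
tool_rot: [[0.001, -0.078, 0.997], [-0.001, 0.997, 0.078], [-1.0, -0.002, 0.001]]
wrist_force: [-2.4, 2.5, 8.9]
finger_gap: 0.0458
```

```bash
python3 -c "
from tilt import *
goto((.537,-.4175,.1057),4.4)"
```

```text
t 9.12 eef [ 0.537  -0.4182  0.1087] shift [0.1198 0.0271 0.0035] yaw 0.011673527991223408 F [-2.4318  2.4524  8.9205] gap 0.045783461704228236 q [-0.8252  0.5693  1.3348 -0.0001  1.2355 -0.9029]
```

Request:
servo_tool(
  targets=[
    [[1,0.05,0,0,0],[1,0.1,0,0,0],[1,0.15,0,0,0],[1,0.15,0,0,0],[1,0.15,0,0,0]],
  ],
)

```text
t: 9.53
eef_pos: [0.5372, -0.4184, 0.106]
tool_rot: [[0.002, -0.078, 0.997], [-0.002, 0.997, 0.078], [-1.0, -0.003, 0.002]]
wrist_force: [-2.5, 2.7, 11.4]
finger_gap: 0.0453
```

```bash
python3 -c "
from tilt import *
goto((.537,-.4175,.1057),4.4)"
```

```text
t 9.53 eef [ 0.5372 -0.4184  0.106 ] shift [ 0.0138  0.0385 -0.0056] yaw 0.011668095636093768 F [-2.468   2.71   11.4374] gap 0.04530377378863558 q [-0.8251  0.5714  1.3381 -0.0001  1.2288 -0.9029]
```

Request:
servo_tool(
  targets=[
    [[1,0.04,0,0,0],[1,0.08,0,0,0],[1,0.08,0,0,0],[1,0.08,0,0,0]],
  ],
)

```text
t: 9.87
eef_pos: [0.5375, -0.4187, 0.106]
tool_rot: [[0.003, -0.078, 0.997], [-0.004, 0.997, 0.078], [-1.0, -0.004, 0.003]]
wrist_force: [-3.8, 4.3, 19.5]
finger_gap: 0.0456
```

```bash
python3 -c "
from tilt import *
goto((.537,-.4175,.1057),4.4)"
```

```text
t 9.87 eef [ 0.5375 -0.4187  0.106 ] shift [ 0.0114  0.0516 -0.0177] yaw 0.012609378606379095 F [-3.7609  4.3074 19.4707] gap 0.045605767194161054 q [-0.8251  0.571   1.3389 -0.0002  1.2265 -0.9029]
```

Bottomed at 5.2 mm and 19.5 N. I'll ease off a little and start the anticlockwise twist (negative yaw, as tool x points down).

Request:
servo_tool(
  targets=[
    [[1,-0.02,0,0,0],[1,-0.02,0,0,0],[1,-0.02,0,0,-0.5],[1,-0.02,0,0,-1.0],[1,-0.02,0,0,-1.5],[1,-0.02,0,0,-2.0],[1,-0.02,0,0,-2.5],[1,-0.02,0,0,-3.0]],
  ],
)

```text
t: 10.53
eef_pos: [0.5377, -0.4182, 0.1058]
tool_rot: [[0.003, -0.335, 0.942], [-0.003, 0.942, 0.335], [-1.0, -0.004, 0.002]]
wrist_force: [-3.6, 4.4, 17.7]
finger_gap: 0.0455
```

```bash
python3 -c "
from tilt import *
goto((.537,-.4175,.1057),64.4); print(telemetry.state()['wrist_torque'])
p,d=viewer.get_image('wrist'); cv2.imwrite('pics/wrist8.png',p[:,:,::-1])
p,d=viewer.get_image('scene'); cv2.imwrite('pics/scene8.png',p[180:330,340:520,::-1].repeat(4,0).repeat(4,1))"
```

```text
t 10.53 eef [ 0.5377 -0.4182  0.1058] shift [ 0.0047  0.0376 -0.017 ] yaw -8.963823468881845 F [-3.6355  4.4454 17.6906] gap 0.04553699934225998 q [-0.8247  0.5713  1.3389  0.0006  1.2271 -1.1667]
[ 0.8656  0.4856 -0.0962]
```

View pics/wrist8.png

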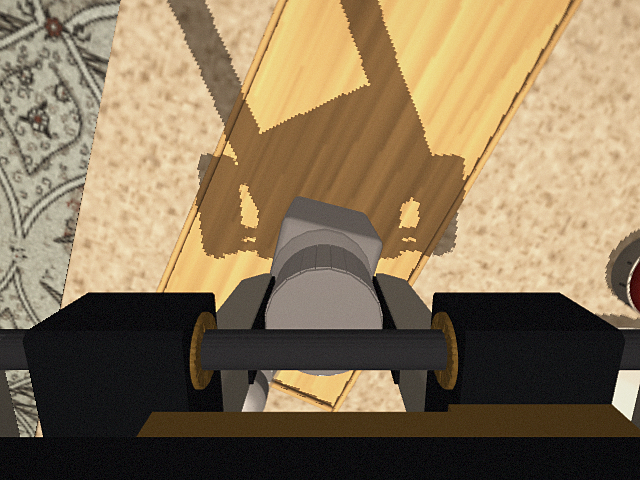

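View pics/scene8.png

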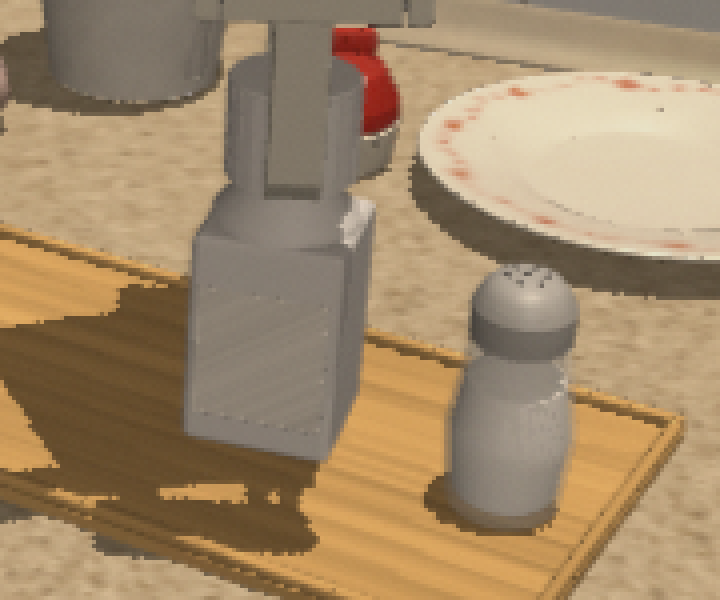

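The bottle stays put (it appears turned relative to the gripper at (325,225)) and torque is low. I'll continue to 60°.

Request:
servo_tool(
  targets=[
    [[1,0,0,0,-0.5],[1,0,0,0,-1.0],[1,0,0,0,-1.5],[1,0,0,0,-2.0],[1,0,0,0,-2.5],[1,0,0,0,-3.0],[1,0,0,0,-3.5],[1,0,0,0,-4.0],[1,0,0,0,-4.5]],
  ],
)

```text
t: 11.38
eef_pos: [0.5375, -0.4182, 0.1058]
tool_rot: [[0.003, -0.67, 0.742], [-0.003, 0.742, 0.67], [-1.0, -0.004, 0.0]]
wrist_force: [-3.1, 4.5, 17.8]
finger_gap: 0.0458
```

```bash
python3 -c "
from tilt import *
goto((.537,-.4175,.1057),64.4); print(telemetry.state()['wrist_torque'])
p,d=viewer.get_image('wrist'); cv2.imwrite('pics/wrist9.png',p[:,:,::-1])"
```

```text
t 11.38 eef [ 0.5375 -0.4182  0.1058] shift [0.004  0.0358 0.0031] yaw -4.463517778956771 F [-3.146   4.4503 17.8357] gap 0.04583805298869804 q [-0.8248  0.5713  1.339   0.0004  1.2273 -1.5594]
[ 0.9302  0.6104 -0.1061]
```

View pics/wrist9.png

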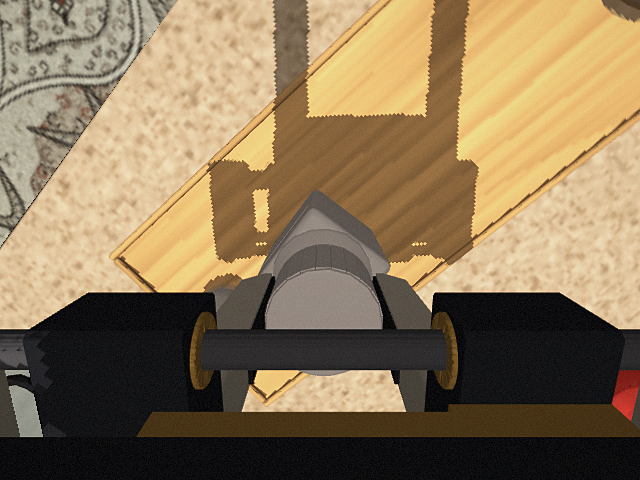

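The bottle still keeps its heading to the tray. Finishing the turn.

Request:
servo_tool(
  targets=[
    [[1,0,0,0,-0.5],[1,0,0,0,-1.0],[1,0,0,0,-1.5],[1,0,0,0,-2.0],[1,0,0,0,-2.5],[1,0,0,0,-3.0],[1,0,0,0,-3.5],[1,0,0,0,-4.0],[1,0,0,0,-4.5],[1,0,0,0,-4.5]],
  ],
)

```text
t: 12.27
eef_pos: [0.5375, -0.4185, 0.1058]
tool_rot: [[0.003, -0.903, 0.429], [-0.003, 0.429, 0.903], [-1.0, -0.004, -0.002]]
wrist_force: [-3.3, 3.7, 17.8]
finger_gap: 0.0455
```

```bash
python3 -c "
from tilt import *
goto((.537,-.4175,.1057),64.4); print(telemetry.state()['wrist_torque'])
p,d=viewer.get_image('wrist'); cv2.imwrite('pics/wrist10.png',p[:,:,::-1])"
```

```text
t 12.27 eef [ 0.5375 -0.4185  0.1058] shift [0.0032 0.0336 0.0276] yaw 0.03898081416221544 F [-3.3144  3.7192 17.7883] gap 0.04554029388904161 q [-0.8249  0.5713  1.339  -0.0001  1.227  -1.9523]
[ 0.7114  0.6119 -0.0614]
```

View pics/wrist10.png

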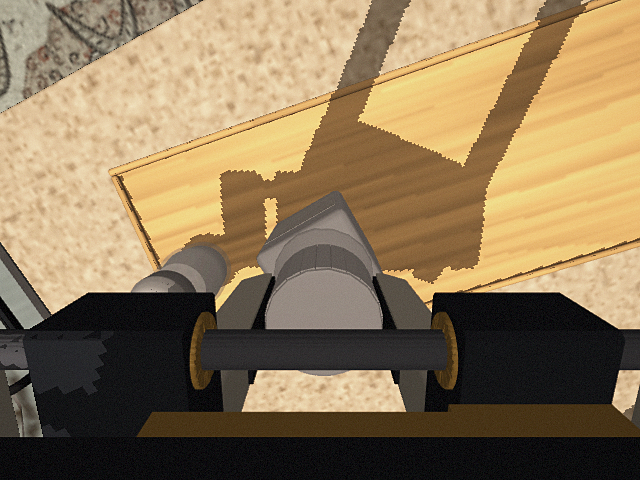

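Turned 60° with the bottle still square to the tray. I'll lift slowly and check that the bottle's weight does not come along.

Request:
servo_tool(
  targets=[
    [[1,-0.08,0,0,0],[1,-0.16,0,0,0],[1,-0.24,0,0,0],[1,-0.32,0,0,0],[1,-0.4,0,0,0],[1,-0.48,0,0,0],[1,-0.56,0,0,0],[1,-0.64,0,0,0],[1,-0.64,0,0,0]],
  ],
)

```text
t: 13.07
eef_pos: [0.5366, -0.418, 0.1179]
tool_rot: [[0.0, -0.902, 0.431], [-0.0, 0.431, 0.902], [-1.0, -0.0, -0.0]]
wrist_force: [0.3, -0.1, -0.8]
finger_gap: 0.0455
```

```bash
python3 -c "
from tilt import *
goto((.537,-.4175,.1057),64.4); print(telemetry.state()['wrist_torque'])
p,d=viewer.get_image('wrist'); cv2.imwrite('pics/wrist11.png',p[:,:,::-1])
p,d=viewer.get_image('scene'); cv2.imwrite('pics/scene11.png',p[180:330,340:520,::-1].repeat(4,0).repeat(4,1))"
```

```text
t 13.07 eef [ 0.5366 -0.418   0.1179] shift [ 0.4882 -0.0042  0.0237] yaw 0.009301783433795664 F [ 0.3241 -0.1166 -0.8448] gap 0.04547869248704591 q [-0.8253  0.562   1.3236 -0.0001  1.2558 -1.9501]
[-0.0026 -0.1501  0.0238]
```

View pics/scene11.png

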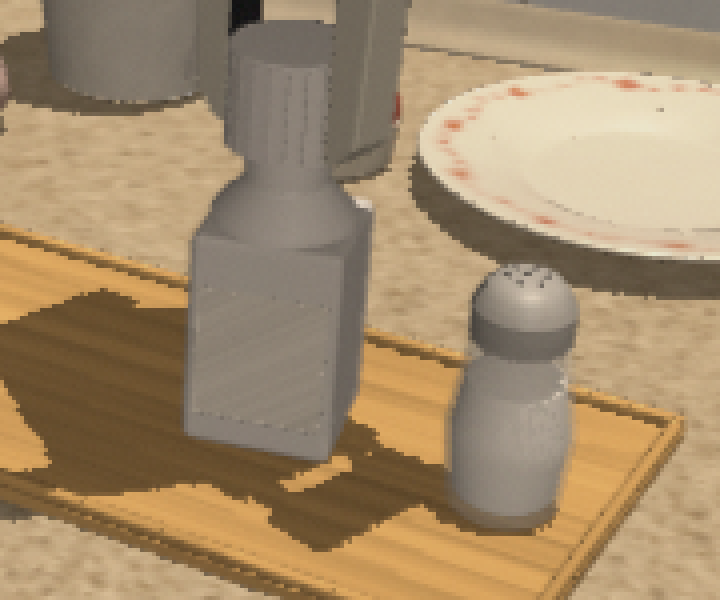

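Only the cap's weight shows on the wrist, and the bottle stays on the tray at crop (270,340). I'll raise the cap so its rim is about 8 cm above the mouth.

Request:
servo_tool(
  targets=[
    [[1,-0.3,0,0,0],[1,-0.7,0,0,0],[1,-1.1,0,0,0],[1,-1.6,0,0,0],[1,-2.1,0,0,0],[1,-2.6,0,0,0],[1,-3.1,0,0,0],[1,-3.5,0,0,0],[1,-3.8,0,0,0],[1,-3.93,0,0,0]],
  ],
)

```text
t: 14.0
eef_pos: [0.5371, -0.4183, 0.2184]
tool_rot: [[0.002, -0.902, 0.431], [-0.002, 0.431, 0.902], [-1.0, -0.003, -0.001]]
wrist_force: [-0.3, -0.2, -0.5]
finger_gap: 0.0457
```

Request:
servo_tool(
  targets=[
    [[1,0,0,0,0],[1,0,0,0,0],[1,0,0,0,0],[1,0,0,0,0],[1,0,0,0,0]],
  ],
)

```text
t: 14.42
eef_pos: [0.5364, -0.4176, 0.2153]
tool_rot: [[-0.001, -0.902, 0.431], [0.001, 0.431, 0.902], [-1.0, 0.001, 0.0]]
wrist_force: [0.2, 0.2, -0.7]
finger_gap: 0.0456
```

```bash
python3 -c "
from tilt import *
goto((.537,-.4175,.2165),64.4)
p,d=viewer.get_image('wrist'); cv2.imwrite('pics/wrist12.png',p[:,:,::-1]);np.save('pics/wrist12.npy',d)
plane(d,(290,355,290,324),(.24,.27))
p,d=viewer.get_image('scene'); cv2.imwrite('pics/scene12.png',p[:,:,::-1]);np.save('pics/scene12.npy',d)
P=cloud('scene',d)
from scipy.optimize import least_squares
for z0,z1,rr in [(.22,.245,.023),(.113,.13,.015)]:
  m=(d>0)&(P[:,:,2]>z0)&(P[:,:,2]<z1)&(abs(P[:,:,0]-.53)<.03)&(abs(P[:,:,1]+.418)<.03)
  q=P[m][:,:2]
  if len(q)>10:
    s=least_squares(lambda p:np.hypot(*(q-p).T)-rr,[.54,-.418],loss='soft_l1',f_scale=.001);print(len(q),s.x,np.median(abs(s.fun)))
"
```

```text
t 14.42 eef [ 0.5364 -0.4176  0.2153] shift [-0.0467 -0.0206  0.0136] yaw 0.00976197528970033 F [ 0.1647  0.2008 -0.7437] gap 0.045593587306648614 q [-0.8252  0.4977  1.1891 -0.      1.4562 -1.9501]
2104 c [ 0.5295 -0.4148  0.2505] n [-0.0056 -0.0028  1.    ] tilt 0.3591634138505095 enc ((0.5296676158905029, -0.41491007804870605), 0.01372749637812376)
756 [ 0.5374 -0.4189] 0.0012383370564906897
281 [ 0.5377 -0.4181] 0.0007616127051071966
```

View pics/scene12.png

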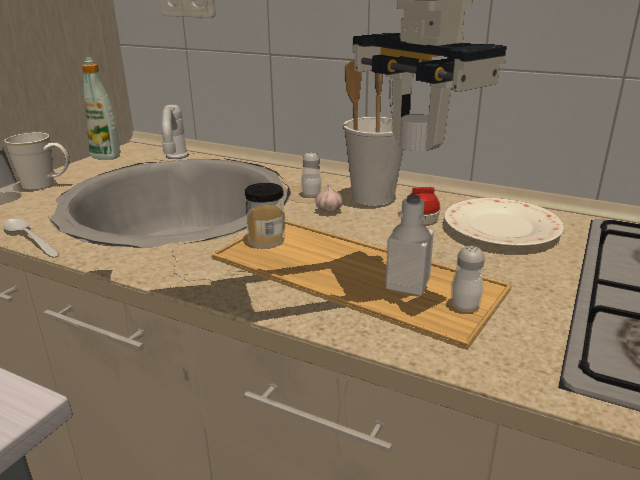

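View pics/wrist12.png

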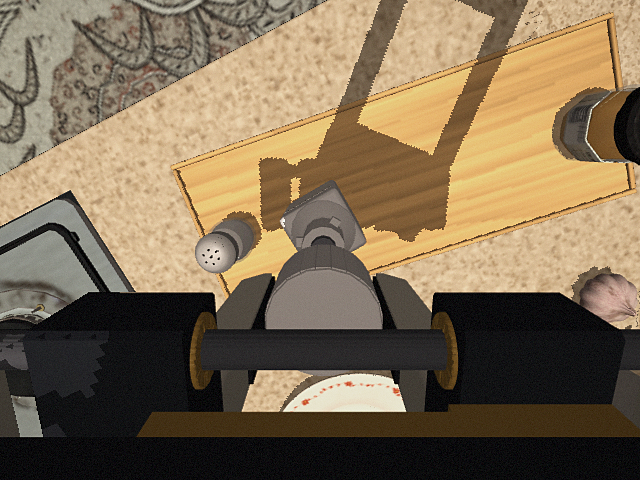

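The cap is held level (0.4° tilt) at scene (415,130), straight above the open bottle (mouth at about (413,200)) within about 1 mm. Its rim is about 78 mm over the mouth, and jar and shaker look unmoved. One last stillness check, then I'll hand in.

Request:
servo_tool(
  targets=[
    [[1,0,0,0,0],[1,0,0,0,0],[1,0,0,0,0],[1,0,0,0,0],[1,0,0,0,0],[1,0,0,0,0]],
  ],
)

```text
t: 15.02
eef_pos: [0.5367, -0.4178, 0.2162]
tool_rot: [[0.0, -0.902, 0.431], [-0.0, 0.431, 0.902], [-1.0, -0.0, 0.0]]
wrist_force: [-0.3, -0.7, -0.4]
finger_gap: 0.0456
```

```bash
python3 -c "
from tilt import *
s=telemetry.state(); print(s['t'],s['eef_pos'],s['qd'],s['finger_gap'],s['wrist_force'])
p,d=viewer.get_image('scene'); a=np.load('pics/scene12.npy'); b=cv2.imread('pics/scene0.png'); q=cv2.imread('pics/scene2.png')
x=p[:,:,::-1].astype(int)
print('jar diff',abs(x[185:245,245:285]-q[185:245,245:285]).mean(),'shaker diff',abs(x[248:312,452:484]-q[248:312,452:484]).mean())
print(ticket.hand_in())"
```

```text
15.0167 [ 0.5367 -0.4178  0.2162] [-0.0008  0.0004 -0.0001 -0.0019 -0.0014  0.0003] 0.04557685417108394 [-0.2907 -0.6967 -0.3597]
jar diff 2.9515277777777778 shaker diff 3.7376302083333335
the job is handed in; nothing more can be done
None
```

The job is handed in, at about 15 s of the 54 s allowed. The bottle stands open on the tray, and the gripper holds the cap upright and still above it.

- **Standing it up:** I gripped the cap at 10 N, swung the bottle up about its base edge, let it settle, then re-gripped the cap centred at 40 N. It ended nearer the salt shaker than midway, with a clear gap of about 4 cm.
- **Opening it:** I pressed the cap about 5.2 mm and held it at about 18 N (19.5 N at the peak) through a 60° anticlockwise turn. It then lifted free, with less than 1 N on the wrist.

**Last checks:**
- The cap is tilted 0.4° and within about 1 mm of the bottle's axis. Its rim is about 78–80 mm above the mouth.
- The arm is still (joint speeds under 0.002 rad/s), and the bottle stands square on the tray.
- The jar and shaker look unmoved in the scene camera; their image patches changed only slightly.

**Checks that disagreed:**
- The first arc left the gripper about 6–7 mm off the cap's axis. I corrected this using the scene and wrist cameras, which agreed to within 2 mm.
- The first tilt readings of 1.7–2.3° came partly from points on the cap's edge. A tighter fit after I released the bottle gave 0.5°.

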